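# Clamp the plaster casting mould

## Robot

A 6-joint arm with a two-finger parallel gripper is mounted at the origin on the work surface. World frame = base frame: x ahead of the robot, y to its left, z up, the work surface at z = 0. Lengths are in m, angles in degrees, forces in N, time in s.
With the tool pointing down it reaches from about 0.375 to 0.9 m from the base axis. Payload 3.1 kg.
Tool frame: the origin (TCP) lies on the centre line of the jaws, within the pads' length; the fingertips stand 25 mm ahead of it and the grasp point (between the pads) lies 6 mm ahead of it; z points along the fingers, y is the line along which they close (so a half turn about z gives the same grasp; the last joint's range is limited). The gripper opens to 87 mm and grips with 3 to 60 N. Pads are 19 mm wide; open, the fingers measure 117 mm over their backs; the gripper's body (75 mm by 190 mm) begins 51 mm behind the grasp point.
Start: joints at [58.012, 30.224, 82.088, -0, 67.689, -10.227], TCP at [0.232, 0.58, 0.248] pointing down, gripper open.
Joint ranges: [-176.69, 176.69], [-43.24, 126.21], [12.49, 139.97], [-82, 262], [0, 151.66], [-163.58, 163.58]. Speed limits (degrees/s): [159.86, 159.86, 180, 180, 180, 180].

## Interface

Orientations are given as a 3x3 rotation matrix whose columns are the frame's x, y, z axes.
In Python, from rig import bot, cams, models gives the robot as it stands. The module is installed in compiled form; this text tells all that it offers.
- The arm moves only by the shell command python3 -m handwheel 'ROWS' [OPENING]. ROWS is JSON, a list of rows, each a list of 6 numbers: the shift along the world's x, y, z each as a share of 1 m, from -1 to 1, then the turn, a rotation vector about the world's x, y, z each as a share of 2 rad, from -1 to 1. In form: [[dx, dy, dz, wx, wy, wz], ...]. A call has exactly 8 rows; each row is the pose to reach, as a shift and turn from the pose commanded when the call began; what a row does not reach only later rows make up. A row lasts 1/12 s, in which the tool goes at most 41.7 mm and 7.16 degrees, less where a joint would pass 70% of its speed; a pose out of reach is approached as far as the arm can. A call with a number of a shift or a turn outside -1 to 1 is refused whole. A call with a gripper value outside its range is refused whole. OPENING is the opening, from -1 (shut) to 1 (fully open), so that 0 is half open, set as the call begins (- or left out, the last holds). The fingers move at their own pace and stop on an object; the grip force is fixed at half the most. Time passes only in rows, so rows that repeat a pose let the fingers close, or fill a call up. It gives the time, the measured TCP pose, the force, the opening and the grip force at its end, in the units of the state.
- bot.read_state(): the state, without advancing time (a new reading comes with each control period).
- cams.capture(name): name is "scene" or "side" or "wrist"; returns (picture, depth): 480x640x3 uint8, blue, green, red; 480x640 float32, m along the optical axis (not along the pixel's ray), 0 where there is no reading.
- cams.calibration(name): a dict with "mtx" (3x3 intrinsics, pixels), "R" (3x3) and "t" (3): a world point X has camera coordinates R X + t; the wrist camera has in their place "tool_from_camera" (4x4, takes a point from camera to tool coordinates, whose origin is the TCP and whose axes are the flange's). Camera axes: x right, y down, z forward; pixel columns grow to the right and rows downward; lengths in m; the calibration is good to about 2 mm. A picture is of the moment at which its call begins: read the wrist's pose just before it. calibration takes no time and is no camera call.
- bot.hand_in(): hands the job in; it is judged then, once.
Trained networks look in the newest picture that a camera, given by its name, has taken for a name from the list of things; names that differ only in an ending like _2 or _b are one class to them, and where a whole thing is asked for, a point or a joint stands for the part that bears it (a point fixed in the world has none). Each returns a list of dicts, best first, with "conf" (0 to 1); they miss things now and then, are a little off and sometimes report something else, mostly with a low value. They report only what shows in the picture. A call takes as long as a camera call. They do not tell look-alikes from the thing itself.
- models.spot_in(query, camera): "position" ([column, row] in pixels, amid what is visible of it).
- models.tip_of(query, camera): "position" ([column, row] in pixels: a listed point, or the origin of a listed thing).
The state is a dict: "time_s": time; "joint_positions": joint angles; "qvel": joint speeds; "tau": joint torques, N m; "position": TCP position; "tcp_rot": TCP orientation; "force": force on the tool from outside, world axes, zero at the start; "moment": the same for the moment, N m; "opening": opening from 0.0 (shut) to 1.0 (fully open); "grasp_force": force on a finger pad.
Only numpy, scipy, OpenCV 4.12 (cv2) and the standard library are available. Lean on these libraries where they do the work, as an engineer would, in place of code of your own. Each camera call takes 0.05 s, during which the arm holds its last target. There are 200 camera calls.

## Task

Stand the two-part plaster mould upright on the bed of the blue bench clamp, between the orange pad and the fixed jaw with its seam across the bar, and let go of it. Then pump the red-barred trigger, not pushing the jaw by hand, until the jaw has closed and the mould is pressed against the fixed jaw with the sprung orange pad pushed about half-way back; never press the pad fully home, since that cracks the plaster. The clamp has no lock, so finish while still holding the trigger bar pulled with that pressure on, and leave the other things on the bench alone.

Things in the scene. Friction and masses are not known exactly. Their poses are not given: they have to be found in the camera images.
- mould_c (a point): Centre (half-way up) of the loose plaster mould: off-white block 70 mm long (its x) by 50 mm wide (y) by 60 mm high (z, up), 0.25 to 0.5 kg, two halves with a dark seam across the middle of its length and a dark pour hole on top. Starts upright on the bench; either end may face the fixed jaw. Grasp it across its 50 mm width.
- clamp_seat (a point): Where the blue clamp's bed meets the fixed jaw's face, on the centre line. x: along the bar, the way the jaw closes, into the fixed jaw; z up. The clamp is bolted down. Bed: flat, its top at this point (12 mm above the bench), 100 mm wide. Fixed jaw: x 0 to 25, 70 wide, 50 high above the bed. Clamped, the mould has its length along x, centre at x -35, y about 0 (within 12), z 30 mm.
- pad_face (a point): Centre of the orange pad's face (56 mm wide, 44 mm high, 8 mm thick), facing the fixed jaw; axes as clamp_seat. It rides on the jaw, less its spring travel. At the start it is 98 to 120 mm from the fixed jaw's face. The dark jaw plate behind it is 60 mm wide, its top 50 mm above the bed.
- jaw (a joint): Travel of the moving jaw towards the fixed jaw, m, 0 to 0.068; starts at 0 to 0.022. It drags with about 5 N and stays where it is left unless a pressed pad pushes it back. With the mould against the fixed jaw, the pad touches it at about 0.050.
- pad (a joint): How far the sprung pad is pushed back towards the jaw plate, m: 0 free, 0.016 fully home. The spring is 1.2 N per mm. Half-way is 0.008.
- trigger (a joint): Trigger lever, rad: 0 at rest (leaning 0.2 towards the fixed jaw) to 0.42 fully pulled (away from it). Springs back with 1 to 3 N at the bar. After 0 to 14 mm of slack the jaw moves 0.7 mm per mm of bar, 22 mm a pull at most; on the return the jaw stays and the pawl clicks back over rungs of 9 mm pitch: a full pump gives 9 or 18 mm. No lock: eased, a pressed pad pushes the jaw back to where its drag holds.
- trigger_bar (a point): Centre of the red trigger bar: level, 16 mm in diameter, 56 mm long, across the clamp (clamp_seat's y) on top of the upright lever. At rest it is at clamp_seat x -215, z 150 mm; it swings 31 mm towards -x about trigger_hinge. Free room before and behind it for fingers from above; the blue cheeks below end 57 mm lower. The bar may turn in the grip as the lever swings.
- figure_a: Small grey metal figure, 24 mm wide, 51 mm high, on the left; origin under its base. Leave alone.
- figure_b: Small brass figure, 24 mm wide, 51 mm high, on the left; origin under its base. Leave alone.
- lighter_blue: Blue gas lighter, 190 mm long, 22 mm wide, 18 mm high, lying near the robot; origin under its handle. Leave alone.
- lighter_red: Red gas lighter, 190 mm long, 22 mm wide, 18 mm high, lying on the left; origin under its handle. Leave alone.
- anvil: Small dark anvil, 58 mm high, at the back; origin under its foot. Leave alone.
- hammer: Hammer lying on the right; origin under it. Leave alone.
- wax_jar: Amber glass jar with a steel lid, 64 mm across, 75 mm high, at the back; origin under it. Leave alone.
- trigger_hinge (a point): Fixed hinge axis of the trigger lever, along clamp_seat's y, at clamp_seat x -230, z 76 mm; the centre of the trigger bar is 75 mm from it. Axes as clamp_seat.
There are look-alikes about, which are no part of the job. Leave any purple look-alike of the part that bears mould_c alone.

How it is judged (in metres and radians):
On the way, in this order (a step that is already met when the one before it is completed fails the run):
1. the mould stands on the clamp's bed between pad and fixed jaw, its length along the bar, let go (x of mould_c in the frame of clamp_seat between -0.085 and -0.03 m and y of mould_c in the frame of clamp_seat between -0.015 and 0.015 m and z of mould_c in the frame of clamp_seat below 0.034 m and angle between mould_c's own z axis and vertical below 0.1 rad and angle between the x axis of mould_c and the x axis of clamp_seat, either way round below 0.25 rad and contact force between the fingers and mould below 0.1 N), for 0.2 s.
2. the pad, driven by the trigger, presses on the mould (value of joint pad above 0.0035 m and value of joint jaw above 0.045 m and contact force between the fingers and trigger above 0.5 N), for 0.1 s.
At the end, for the whole second after the job is handed in: Mould upright on the bed, square to the bar (0.1 rad), centred within 15 mm, within 4 mm of the fixed jaw, at rest, untouched by the fingers; pad pushed back 5.2 to 12.5 mm of its 16 mm; the fingers still hold the trigger bar pulled (over 1 N, lever over 0.02 rad from rest) (value of joint pad between 0.0052 and 0.0125 m and contact force between the fingers and trigger above 1 N and value of joint trigger above 0.02 rad and contact force between the fingers and mould below 0.1 N and linear speed of mould below 0.01 m/s and x of mould_c in the frame of clamp_seat between -0.039 and -0.031 m and y of mould_c in the frame of clamp_seat between -0.015 and 0.015 m and z of mould_c in the frame of clamp_seat below 0.034 m and angle between mould_c's own z axis and vertical below 0.08 rad and angle between the x axis of mould_c and the x axis of clamp_seat, either way round below 0.1 rad); the arm keeps its last pose, push and grip.
It fails at once if the pad pressed fully home: the plaster cracks (value of joint pad above 0.0155 m).
It fails at once if the jaw or pad pushed by hand (contact force between any of the fingers, the arm and jaw above 4 N).
It fails at once if a bystander moved more than 30 mm (distance of any of figure_a, figure_b, lighter_blue, lighter_red, anvil, hammer, wax_jar from where it was at the start of the episode above 0.03 m).
It also fails if it takes over 70 s, if anything falls off the work surface, if the arm or the gripper's body presses on something with over 40 N, if the wrist force passes 120 N, or if a joint passes its speed limit or range.

## Working session

There is one attempt and no reset: what is moved stays moved. The work goes in short steps, Python scripts to look and compute and a shell command to move; the robot and the scene stay as the last step left them, time stands still between calls to the robot, and variables do not carry over. Pictures are saved under pics/ and viewed, at most 10 in all, crops included, and the job is handed in when it is done.

```bash
mkdir -p pics; cat > h.py <<'E'
import numpy as np, cv2
from rig import bot, cams, models
def cam_world(name):
    c=cams.calibration(name); K=np.array(c["mtx"])
    if name=="wrist":
        s=bot.read_state(); T=np.eye(4); T[:3,:3]=s["tcp_rot"]; T[:3,3]=s["position"]
        M=T@np.array(c["tool_from_camera"])
    else:
        M=np.eye(4); R=np.array(c["R"]); M[:3,:3]=R.T; M[:3,3]=-R.T@np.array(c["t"])
    return K,M
def ray(K,M,px,z=None,d=None):
    v=np.linalg.inv(K)@np.array([px[0],px[1],1.0])
    if d is not None: return M[:3,:3]@(v*d)+M[:3,3]
    w=M[:3,:3]@v; return M[:3,3]+w*(z-M[2,3])/w[2]
def cloud(K,M,D):
    r,c=np.indices(D.shape); v=np.stack([c,r,np.ones_like(c)],-1)@np.linalg.inv(K).T*D[...,None]
    return v@M[:3,:3].T+M[:3,3]
def dep(D,px):
    c,r=int(px[0]),int(px[1]); p=D[max(r-2,0):r+3,max(c-2,0):c+3]; p=p[p>0]; return np.median(p) if p.size else 0
E
python3 - <<'E'
from h import *
np.set_printoptions(precision=3,suppress=True)
for n in ["scene","side"]:
    K,M=cam_world(n); im,D=cams.capture(n); cv2.imwrite(f"pics/{n}0.png",im); np.save(f"pics/{n}0.npy",D)
    print(n,M[:3,3])
    for q in ["mould_c","clamp_seat","pad_face","trigger_bar","trigger_hinge"]:
        for o in models.tip_of(q,n)[:3]:
            p=o["position"]; d=dep(D,p); print(q,round(o["conf"],2),np.round(p),ray(K,M,p,d=d) if d else None)
E
```

```text
scene [ 0.996 -0.497  1.126]
mould_c 0.87 [263. 260.] [ 0.489 -0.177  0.059]
mould_c 0.67 [176. 294.] [ 0.399 -0.39   0.059]
mould_c 0.62 [214. 258.] [ 0.391 -0.26   0.059]
clamp_seat 0.6 [386. 191.] [0.573 0.244 0.012]
pad_face 0.71 [367. 212.] [0.593 0.127 0.049]
trigger_bar 0.63 [335. 329.] [ 0.753 -0.191  0.054]
trigger_bar 0.53 [355. 212.] [0.615 0.04  0.166]
trigger_hinge 0.76 [347. 231.] [0.611 0.018 0.099]
side [0.641 0.909 0.755]
mould_c 0.92 [350. 232.] [ 0.475 -0.145  0.047]
mould_c 0.7 [297. 261.] [0.613 0.034 0.099]
mould_c 0.69 [370. 191.] [ 0.394 -0.352  0.047]
clamp_seat 0.81 [321. 367.] [0.58  0.278 0.045]
clamp_seat 0.68 [234. 295.] [0.749 0.056 0.031]
pad_face 0.77 [309. 315.] [0.594 0.142 0.045]
trigger_bar 0.65 [297. 234.] [ 0.604 -0.216 -0.   ]
trigger_hinge 0.47 [344. 204.] [ 0.477 -0.278  0.05 ]
```

View pics/scene0.png

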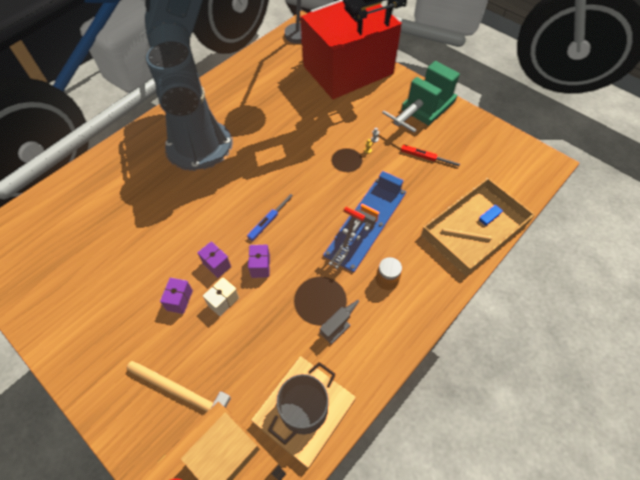

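View pics/side0.png

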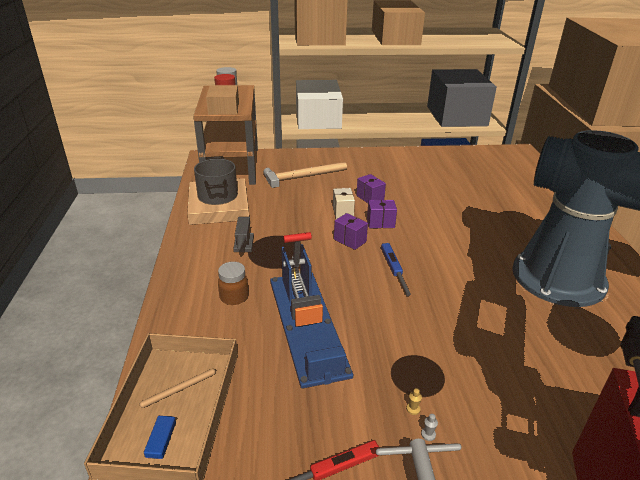

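The scene picture shows these candidates: the off-white block at scene (220,296) and side (343,203), and purple look-alikes at scene (213,258), (259,260) and (176,294). I choose the off-white one. The clamp's fixed jaw is at scene (388,185), the orange pad at (369,211) and the red bar at (355,213). Now I'll measure poses and check the choice in a crop.

```bash
python3 - <<'E'
from h import *
np.set_printoptions(precision=4,suppress=True)
def rect(P):
    (c,s,a)=cv2.minAreaRect(P[:,:2].astype(np.float32)*1000); return np.round(c,1),np.round(s,1),round(a,1)
for n in ["scene","side"]:
    im=cv2.imread(f"pics/{n}0.png"); D=np.load(f"pics/{n}0.npy"); K,M=cam_world(n); P=cloud(K,M,D)
    hsv=cv2.cvtColor(im,cv2.COLOR_BGR2HSV); H,S,V=[hsv[...,i].astype(int) for i in range(3)]
    X,Y,Z=P[...,0],P[...,1],P[...,2]; ok=D>0
    print(n)
    reg=ok&(X>.3)&(X<.6)&(Y<-.1)&(Y>-.5)&(Z>.048)&(Z<.075)
    nl,lab,st,ce=cv2.connectedComponentsWithStats(reg.astype(np.uint8))
    for i in range(1,nl):
        if st[i,4]>60:
            m=lab==i; print("blk",st[i,4],ce[i].round(),"S",np.median(S[m]),"z",np.median(Z[m]).round(4),rect(P[m]))
    reg=ok&(X>.45)&(X<.75)&(Y>-.1)&(Y<.4)
    b=reg&(H>100)&(H<125)&(S>100)
    m=b&(Z>.054)&(Z<.07)&(Y>.17); print("fixedtop",m.sum(),np.median(Z[m]),rect(P[m]))
    m=b&(Z>.004)&(Z<.02); print("bed",m.sum(),np.median(Z[m]),rect(P[m]))
    red=reg&((H<6)|(H>174))&(S>150); m=red&(Z>.12); print("bar",m.sum(),np.median(Z[m]) if m.any() else 0,rect(P[m]) if m.any() else 0)
    o=reg&(H>=7)&(H<16)&(S>190)&(Z>.02)&(Z<.07);  print("pad",o.sum(),P[o].mean(0),rect(P[o]))
s=cv2.imread("pics/scene0.png")[170:330,140:420]; cv2.imwrite("pics/crop1.png",cv2.resize(s,None,fx=2.8,fy=2.8,interpolation=2))
E
```

```text
scene
blk 479 [212. 255.] S 143.0 z 0.0589 (array([ 377.9, -255.9]), array([51.4, 72.2]), 88.3)
blk 478 [257. 257.] S 143.0 z 0.059 (array([ 471. , -178.8]), array([50.4, 70.3]), 44.5)
blk 550 [174. 292.] S 145.0 z 0.0594 (array([ 386.4, -389.9]), array([51.5, 70.6]), 31.8)
blk 553 [219. 293.] S 40.0 z 0.0594 (array([ 473.4, -315.1]), array([51. , 71.3]), 0.7)
fixedtop 133 0.06131678593702783 (array([574.2, 257.9]), array([62.6, 25.6]), 12.8)
bed 1097 0.011246367210921537 (array([599. , 116.7]), array([ 95.3, 301.9]), 10.2)
bar 103 0.16709085194947126 (array([614.4,  34.4]), array([51.2, 15. ]), 15.6)
pad 62 [0.5959 0.1323 0.0559] (array([596.5, 133.1]), array([48. ,  7.4]), 11.2)
side
blk 307 [371. 182.] S 132.0 z 0.0603 (array([ 387.5, -386.3]), array([55.1, 75.4]), 30.2)
blk 318 [343. 196.] S 69.5 z 0.0605 (array([ 474.6, -311.5]), array([50.6, 78.9]), 1.9)
blk 375 [382. 206.] S 134.0 z 0.0604 (array([ 379.7, -250.1]), array([57.6, 68.9]), 89.4)
blk 432 [351. 224.] S 131.0 z 0.0604 (array([ 471.3, -174.2]), array([56.9, 73.5]), 43.8)
fixedtop 504 0.06257782120461775 (array([571.6, 264.9]), array([69.3, 28.3]), 12.9)
bed 2629 0.013152961975713806 (array([596.9, 128.7]), array([ 98.8, 313.3]), 10.5)
bar 201 0.16757739151097784 (array([612.9,  44.1]), array([55. , 14.6]), 13.2)
pad 99 [0.5985 0.1371 0.0423] (array([661.9,  98. ]), array([ 39.3, 200.7]), 58.0)
```

View pics/crop1.png

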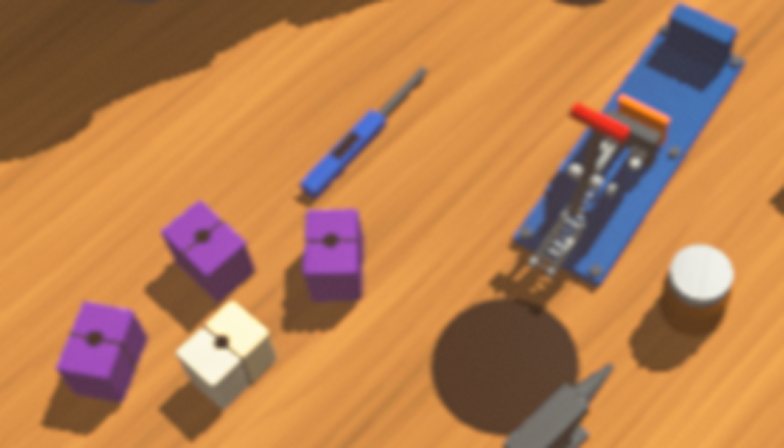

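The crop confirms the off-white two-part block at crop (225,350), which is scene (220,296), with its seam and hole. The three others are purple. The clamp's axis points about 10° left of world +y.

```bash
python3 - <<'E'
from h import *
np.set_printoptions(precision=4,suppress=True)
s=bot.read_state(); print(s["position"],s["tcp_rot"],s["time_s"],s["force"],s["opening"])
print(cams.calibration("wrist"))
E
```

```text
[0.2317 0.5805 0.2476] [[-0.9288  0.3707  0.    ]
 [ 0.3707  0.9288 -0.    ]
 [-0.     -0.     -1.    ]] 0.6 [-0.7222  0.4273 -0.1383] 0.9989323460063786
{'mtx': array([[421.3738,   0.    , 320.3463],
       [  0.    , 421.3738, 234.6704],
       [  0.    ,   0.    ,   1.    ]]), 'tool_from_camera': array([[ 0.0003, -0.9527, -0.304 ,  0.0834],
       [ 1.    ,  0.0005, -0.0007, -0.0004],
       [ 0.0008, -0.304 ,  0.9527, -0.1371],
       [ 0.    ,  0.    ,  0.    ,  1.    ]])}
```

```bash
python3 -m handwheel '[[0.24,-0.22,0,0,0,-0.49],[0.24,-0.22,0,0,0,-0.49],[0.24,-0.22,0,0,0,-0.49],[0.24,-0.22,0,0,0,-0.49],[0.24,-0.22,0,0,0,-0.49],[0.24,-0.22,0,0,0,-0.49],[0.24,-0.22,0,0,0,-0.49],[0.24,-0.22,0,0,0,-0.49]]' 1 && python3 -m handwheel '[[0.03,-0.32,0,0,0,-0.095],[0.03,-0.32,0,0,0,-0.095],[0.03,-0.32,0,0,0,-0.095],[0.03,-0.32,0,0,0,-0.095],[0.03,-0.32,0,0,0,-0.095],[0.03,-0.32,0,0,0,-0.095],[0.03,-0.32,0,0,0,-0.095],[0.03,-0.32,0,0,0,-0.095]]' && python3 -m handwheel '[[-0.03,-0.32,-0.03,0,0,0],[-0.03,-0.32,-0.03,0,0,0],[-0.03,-0.32,-0.03,0,0,0],[-0.03,-0.32,-0.03,0,0,0],[-0.03,-0.32,-0.03,0,0,0],[-0.03,-0.32,-0.03,0,0,0],[-0.03,-0.32,-0.03,0,0,0],[-0.03,-0.32,-0.03,0,0,0]]'
cat >> h.py <<'E'
def rect(P):
    (c,s,a)=cv2.minAreaRect(P[:,:2].astype(np.float32)*1000); return np.round(c,1),np.round(s,1),round(a,1)
E
python3 - <<'E'
from h import *
np.set_printoptions(precision=4,suppress=True)
s=bot.read_state(); print(s["position"],s["tcp_rot"][:2],s["time_s"])
K,M=cam_world("wrist"); im,D=cams.capture("wrist"); cv2.imwrite("pics/w1.png",im); P=cloud(K,M,D)
hsv=cv2.cvtColor(im,cv2.COLOR_BGR2HSV)
reg=(D>0)&(P[...,2]>.05)&(P[...,2]<.07)
nl,lab,st,ce=cv2.connectedComponentsWithStats(reg.astype(np.uint8))
for i in range(1,nl):
    if st[i,4]>300:
        m=lab==i; print(st[i],"S",np.median(hsv[m][:,1]),"z",np.median(P[m][:,2]),rect(P[m]))
E
```

```text
time_s: 1.27
position: [0.4739, 0.3583, 0.2478]
tcp_rot: [[-0.203, 0.979, 0.001], [0.979, 0.203, -0.0], [-0.0, 0.001, -1.0]]
force: [-0.2, 0.9, -0.3]
opening: 1.001
grasp_force: 0.0
time_s: 1.93
position: [0.502, 0.0373, 0.2479]
tcp_rot: [[-0.019, 1.0, 0.001], [1.0, 0.019, -0.001], [-0.001, 0.001, -1.0]]
force: [0.7, 0.4, -0.3]
opening: 1.001
grasp_force: 0.0
time_s: 2.6
position: [0.4713, -0.2833, 0.2176]
tcp_rot: [[-0.019, 1.0, 0.001], [1.0, 0.019, -0.002], [-0.002, 0.001, -1.0]]
force: [1.0, -0.5, -0.3]
opening: 1.002
grasp_force: 0.0
[ 0.4713 -0.2833  0.2176] [[-0.0192  0.9998  0.001 ]
 [ 0.9998  0.0192 -0.0018]] 2.6
[ 261    0  125  127 8622] S 158.0 z 0.05981724469491534 (array([ 471.9, -176. ]), array([50. , 70.4]), 44.6)
[ 138  138  104   75 7093] S 167.0 z 0.05979910272268635 (array([ 379.3, -253.9]), array([50.4, 70. ]), 88.5)
[ 289  211   69   90 5909] S 47.0 z 0.05998390260419928 (array([ 474.6, -313.4]), array([50. , 70.3]), 1.4)
[ 212  294   44   53 1022] S 167.0 z 0.0593557632467033 (array([ 395.6, -377.9]), array([25.7, 54.4]), 30.7)
```

```bash
python3 -m handwheel '[[0.003,-0.03,-0.03,0,0,0.002],[0.003,-0.03,-0.06,0,0,0.002],[0.003,-0.03,-0.09,0,0,0.002],[0.003,-0.03,-0.1,0,0,0.002],[0.003,-0.03,-0.1,0,0,0.002],[0.003,-0.03,-0.1,0,0,0.002],[0.003,-0.03,-0.1,0,0,0.002],[0.003,-0.03,-0.1,0,0,0.002]]'
```

```text
time_s: 3.32
position: [0.4758, -0.3101, 0.1195]
tcp_rot: [[-0.026, 1.0, 0.003], [1.0, 0.026, -0.003], [-0.003, 0.003, -1.0]]
force: [-1.0, 0.2, 0.2]
opening: 0.998
grasp_force: 0.0
```

```bash
python3 -m handwheel '[[-0.001,-0.003,-0.025,0,0,0],[-0.001,-0.003,-0.05,0,0,0],[-0.001,-0.003,-0.07,0,0,0],[-0.001,-0.003,-0.077,0,0,0],[-0.001,-0.003,-0.077,0,0,0],[-0.001,-0.003,-0.077,0,0,0],[-0.001,-0.003,-0.077,0,0,0],[-0.001,-0.003,-0.077,0,0,0]]' && python3 -m handwheel '[[0,0,0,0,0,0],[0,0,0,0,0,0],[0,0,0,0,0,0],[0,0,0,0,0,0],[0,0,0,0,0,0],[0,0,0,0,0,0],[0,0,0,0,0,0],[0,0,0,0,0,0]]' -0.6
```

```text
time_s: 3.98
position: [0.4745, -0.3133, 0.0421]
tcp_rot: [[-0.025, 1.0, 0.002], [1.0, 0.025, -0.002], [-0.002, 0.002, -1.0]]
force: [-0.3, -0.8, 0.3]
opening: 1.004
grasp_force: 0.0
time_s: 4.65
position: [0.4737, -0.3126, 0.0405]
tcp_rot: [[-0.025, 1.0, 0.0], [1.0, 0.025, -0.0], [-0.0, 0.0, -1.0]]
force: [0.7, -0.8, 0.3]
opening: 0.576
grasp_force: 30.0
```

```bash
python3 -m handwheel '[[0,0,0.03,0,0,0],[0,0,0.06,0,0,0],[0,0,0.1,0,0,0],[0,0,0.14,0,0,0],[0.01,0.03,0.18,0,0,0],[0.02,0.06,0.21,0,0,0],[0.03,0.1,0.21,0,0,0],[0.04,0.14,0.21,0,0,0]]' && python3 -m handwheel '[[0.01,0.04,0,0,0,0.01],[0.02,0.08,0,0,0,0.02],[0.03,0.12,0,0,0,0.03],[0.04,0.16,0,0,0,0.04],[0.05,0.2,0,0,0,0.05],[0.06,0.24,0,0,0,0.06],[0.065,0.27,0,0,0,0.07],[0.07,0.3,0,0,0,0.078]]' && python3 -m handwheel '[[0,0.02,0,0,0,0],[0,0.03,0,0,0,0],[0,0.03,0,0,0,0],[0,0.03,0,0,0,0],[0,0.03,0,0,0,0],[0,0.03,0,0,0,0],[0,0.03,0,0,0,0],[0,0.03,0,0,0,0]]'
python3 - <<'E'
from h import *
np.set_printoptions(precision=4,suppress=True)
s=bot.read_state(); print(s["position"],s["tcp_rot"][:2],s["opening"])
K,M=cam_world("wrist"); im,D=cams.capture("wrist"); cv2.imwrite("pics/w2.png",im); np.save("pics/w2.npy",D); np.save("pics/w2M.npy",M); P=cloud(K,M,D)
H,S,V=[cv2.cvtColor(im,cv2.COLOR_BGR2HSV)[...,i].astype(int) for i in range(3)]
Z=P[...,2]; b=(D>0)&(H>100)&(H<125)&(S>100)
def fit(m):
    nl,lab,st,ce=cv2.connectedComponentsWithStats(m.astype(np.uint8)); i=1+np.argmax(st[1:,4]); q=lab==i; return st[i],np.median(Z[q]),rect(P[q])
print("jawtop",fit(b&(Z>.056)&(Z<.068)))
print("bed",fit(b&(Z>.006)&(Z<.02)))
o=(D>0)&(H>=7)&(H<16)&(S>190)&(Z>.015)&(Z<.07)
m=o; print("pad",m.sum()); print("padtop",fit(o&(Z>.045)))
for q in ["clamp_seat","pad_face","mould_c"]:
    for r in models.tip_of(q,"wrist")[:2]:
        p=r["position"]; print(q,r["conf"],p,ray(K,M,p,z={"clamp_seat":.012,"pad_face":.034}.get(q,.25)))
E
```

```text
time_s: 5.32
position: [0.5131, -0.1799, 0.2529]
tcp_rot: [[-0.023, 1.0, 0.005], [1.0, 0.023, -0.003], [-0.003, 0.005, -1.0]]
force: [0.6, -0.3, -3.7]
opening: 0.576
grasp_force: 30.0
time_s: 5.98
position: [0.5809, 0.1224, 0.2491]
tcp_rot: [[-0.182, 0.983, -0.003], [0.983, 0.182, -0.0], [0.0, -0.003, -1.0]]
force: [0.9, -0.4, -2.3]
opening: 0.57
grasp_force: 30.0
time_s: 6.65
position: [0.582, 0.149, 0.2504]
tcp_rot: [[-0.178, 0.984, 0.0], [0.984, 0.178, -0.0], [-0.0, -0.0, -1.0]]
force: [0.1, 0.2, -2.7]
opening: 0.572
grasp_force: 30.0
[0.582  0.149  0.2504] [[-0.1784  0.984   0.    ]
 [ 0.984   0.1784 -0.0001]] 0.5721142468003201
jawtop (array([ 287,   38,   98,   38, 3563], dtype=int32), np.float64(0.06179377705468897), (array([572.6, 262.2]), array([69.8, 24.9]), 10.2))
bed (array([  274,    41,   119,   197, 15384], dtype=int32), np.float64(0.01199754135943798), (array([584.7, 195.1]), array([ 98.7, 169.2]), 10.4))
pad 688
padtop (array([301, 217,  65,   4, 230], dtype=int32), np.float64(0.05084559052096335), (array([594.6, 140.5]), array([53.5,  1.1]), 10.4))
clamp_seat 0.59 [330.2, 78.9] [0.5725 0.249  0.012 ]
pad_face 0.78 [332.5, 217.2] [0.5951 0.1374 0.034 ]
```

View pics/w2.png

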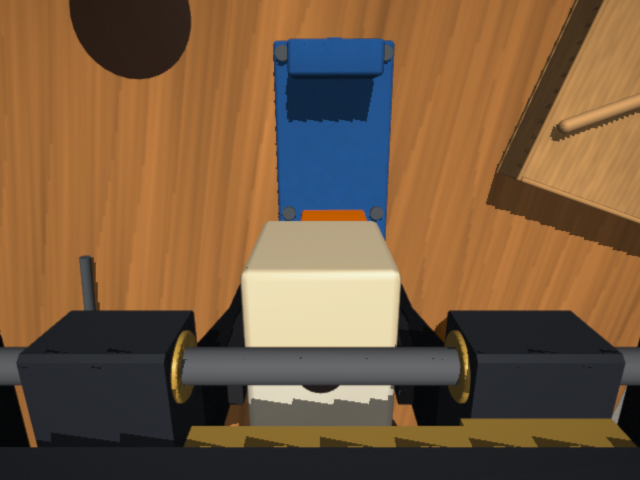

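The picture shows the mould upright in the grip with its pour hole up, the fixed jaw at (336,57) and the pad at (334,215). The grip is square with the bar, so I'll move over the bed and go down.

```bash
python3 -m handwheel '[[0,0.03,0,0,0,0],[0,0.061,0,0,0,0],[0,0.061,-0.03,0,0,0],[0,0.061,-0.06,0,0,0],[0,0.061,-0.09,0,0,0],[0,0.061,-0.11,0,0,0],[0,0.061,-0.11,0,0,0],[0,0.061,-0.11,0,0,0]]' && python3 -m handwheel '[[0,0,-0.02,0,0,0],[0,0,-0.04,0,0,0],[0,0,-0.06,0,0,0],[0,0,-0.07,0,0,0],[0,0,-0.076,0,0,0],[0,0,-0.08,0,0,0],[0,0,-0.08,0,0,0],[0,0,-0.08,0,0,0]]'
```

```text
time_s: 7.52
position: [0.5813, 0.211, 0.1394]
tcp_rot: [[-0.18, 0.984, -0.003], [0.984, 0.18, -0.0], [0.0, -0.003, -1.0]]
force: [-0.1, -0.5, -4.0]
opening: 0.575
grasp_force: 30.0
time_s: 8.18
position: [0.5827, 0.2113, 0.0614]
tcp_rot: [[-0.18, 0.984, 0.002], [0.984, 0.18, 0.0], [-0.0, 0.002, -1.0]]
force: [0.3, 0.2, -4.6]
opening: 0.573
grasp_force: 30.0
```

```bash
python3 -m handwheel '[[0,0,-0.002,0,0,0],[0,0,-0.004,0,0,0],[0,0,-0.006,0,0,0],[0,0,-0.007,0,0,0],[0,0,-0.008,0,0,0],[0,0,-0.008,0,0,0],[0,0,-0.008,0,0,0],[0,0,-0.008,0,0,0]]'
```

```text
time_s: 8.85
position: [0.5819, 0.2111, 0.0525]
tcp_rot: [[-0.18, 0.984, 0.0], [0.984, 0.18, 0.0], [0.0, 0.0, -1.0]]
force: [-0.8, -0.4, -1.1]
opening: 0.572
grasp_force: 30.0
```

```bash
python3 -m handwheel '[[0,0,0,0,0,0],[0,0,0,0,0,0],[0,0,0,0,0,0],[0,0,0,0,0,0],[0,0,0,0,0,0],[0,0,0,0,0,0],[0,0,0,0,0,0],[0,0,0,0,0,0]]' 1 && python3 -m handwheel '[[0,0,0.02,0,0,0],[0,0,0.05,0,0,0],[0,0,0.08,0,0,0],[0,0,0.11,0,0,0],[0,0,0.15,0,0,0],[0,0,0.19,0,0,0],[0,0,0.2,0,0,0],[0,0,0.2,0,0,0]]'
python3 - <<'E'
from h import *
np.set_printoptions(precision=4,suppress=True)
s=bot.read_state(); print(s["position"])
K,M=cam_world("wrist"); im,D=cams.capture("wrist"); cv2.imwrite("pics/w3.png",im); P=cloud(K,M,D)
H,S,V=[cv2.cvtColor(im,cv2.COLOR_BGR2HSV)[...,i].astype(int) for i in range(3)]
Z=P[...,2]
def fit(m):
    nl,lab,st,ce=cv2.connectedComponentsWithStats(m.astype(np.uint8)); i=1+np.argmax(st[1:,4]); q=lab==i; return st[i],np.median(Z[q]),rect(P[q])
print("jawtop",fit((D>0)&(H>100)&(H<125)&(S>100)&(Z>.056)&(Z<.068)))
m=fit((D>0)&((H<95)|(H>130))&(S<110)&(V>60)&(Z>.067)&(Z<.077)); print("mould",m)
n=np.deg2rad(10.35); x=np.array([-np.sin(n),np.cos(n)]); y=np.array([-x[1],x[0]]); d=m[2][0]/1000-[.5748,.2499]; print("in clamp",d@x,d@y)
o=(D>0)&(H>=7)&(H<16)&(S>190)&(Z>.045)&(Z<.07)
print(fit(o))
E
```

```text
time_s: 9.52
position: [0.5818, 0.2111, 0.0524]
tcp_rot: [[-0.18, 0.984, 0.0], [0.984, 0.18, 0.0], [-0.0, 0.0, -1.0]]
force: [-0.3, 0.3, 0.1]
opening: 0.988
grasp_force: 0.0
time_s: 10.18
position: [0.5842, 0.2116, 0.257]
tcp_rot: [[-0.18, 0.984, 0.01], [0.984, 0.18, 0.002], [-0.0, 0.01, -1.0]]
force: [-0.3, 0.3, 0.0]
opening: 0.995
grasp_force: 0.0
[0.5842 0.2116 0.257 ]
jawtop (array([ 270,  126,   90,   33, 2923], dtype=int32), np.float64(0.06181547088154554), (array([572.6, 262.4]), array([69.9, 24.5]), 10.3))
mould (array([ 283,  167,   65,   87, 5065], dtype=int32), np.float64(0.07191308653427825), (array([582. , 209.9]), array([49.7, 70.6]), 9.8))
in clamp -0.040642702547852426 0.00010358381529105946
(array([284, 280,  63,  16, 496], dtype=int32), np.float64(0.053712596688998665), (array([595.1, 137.5]), array([54.4,  8.5]), 9.9))
```

The mould stands at clamp x -40.6 mm, y 0, and is square to the bar. Next I turn the tool 90° and go above the trigger bar.

```bash
python3 -m handwheel '[[0.004,-0.02,0,0,0,-0.06],[0.008,-0.04,0,0,0,-0.12],[0.011,-0.06,0,0,0,-0.18],[0.014,-0.08,0,0,0,-0.24],[0.017,-0.1,0,0,0,-0.3],[0.02,-0.12,0,0,0,-0.36],[0.023,-0.14,0,0,0,-0.42],[0.026,-0.16,0,0,0,-0.48]]' && python3 -m handwheel '[[0.001,-0.004,0,0,0,-0.06],[0.003,-0.013,0,0,0,-0.12],[0.003,-0.013,0,0,0,-0.18],[0.003,-0.013,0,0,0,-0.24],[0.003,-0.013,0,0,0,-0.305],[0.003,-0.013,0,0,0,-0.305],[0.003,-0.013,0,0,0,-0.305],[0.003,-0.013,0,0,0,-0.305]]'
cat > look.py <<'E'
from h import *
import sys
np.set_printoptions(precision=4,suppress=True)
n=np.deg2rad(10.35); x=np.array([-np.sin(n),np.cos(n)]); y=np.array([-x[1],x[0]]); seat=np.array([.5748,.2499])
def cl(p): d=np.asarray(p)/1000-seat; return np.array([d@x,d@y])*1000
def look(name,save):
    K,M=cam_world(name); im,D=cams.capture(name); cv2.imwrite(save,im); np.save(save[:-3]+"npy",D); P=cloud(K,M,D)
    H,S,V=[cv2.cvtColor(im,cv2.COLOR_BGR2HSV)[...,i].astype(int) for i in range(3)]; Z=P[...,2]
    X=((P[...,:2]-seat)@x)*1000; Y=((P[...,:2]-seat)@y)*1000
    def fit(l,m):
        nl,lab,st,ce=cv2.connectedComponentsWithStats(m.astype(np.uint8))
        if nl<2: print(l,"none"); return
        q=lab==1+np.argmax(st[1:,4]); r=rect(P[q]); print(l,q.sum(),ce[1+np.argmax(st[1:,4])].round(),"z%.4f"%np.median(Z[q]),"clamp",cl(r[0]),r[1],r[2],"x 2/50/98%%: %s"%np.percentile(X[q],[2,50,98]).round(1))
    ok=(D>0)&(abs(Y)<60)&(X>-300)&(X<40)
    fit("jawtop",ok&(H>100)&(H<125)&(S>100)&(Z>.056)&(Z<.068)&(X>-15))
    fit("mould",ok&(S<120)&(V>60)&(Z>.067)&(Z<.077)&(X>-100))
    fit("padtop",ok&(H>=6)&(H<18)&(S>170)&(Z>.05)&(Z<.064))
    fit("jawplate",ok&(Z>.057)&(Z<.067)&(X<-60)&(X>-150)&((H<6)|(H>=18)|(S<170)))
    fit("bar",ok&((H<6)|(H>174))&(S>150)&(Z>.145)&(X<-180))
E
python3 - <<'E'
from look import *
s=bot.read_state(); p=s["position"]; print(p,cl(np.array(p[:2])*1000),s["tcp_rot"][0],s["force"])
look("wrist","pics/w4.png")
E
```

```text
time_s: 10.9
position: [0.6061, 0.0503, 0.249]
tcp_rot: [[0.707, 0.707, -0.006], [0.707, -0.707, 0.001], [-0.004, -0.005, -1.0]]
force: [-0.4, -0.1, 0.9]
opening: 0.999
grasp_force: 0.0
time_s: 11.57
position: [0.61, 0.0382, 0.2507]
tcp_rot: [[0.983, 0.183, -0.003], [0.183, -0.983, 0.0], [-0.003, -0.001, -1.0]]
force: [-0.3, -0.2, 0.6]
opening: 0.998
grasp_force: 0.0
[0.61   0.0382 0.2507] [-214.5282    3.4176] [ 0.983   0.1834 -0.0032] [-0.2898 -0.1729  0.6303]
jawtop 2508 [ 35. 201.] z0.0614 clamp [11.466  -0.6709] [69.5 25.1] 10.1 x 2/50/98%: [-0.1 11.  22.6]
mould 5624 [ 96. 206.] z0.0715 clamp [-41.3322  -0.8887] [49.4 70.7] 10.5 x 2/50/98%: [-75.7 -42.6  -8.8]
padtop 437 [200. 201.] z0.0587 clamp [-116.2225   -0.7313] [55.1  7.8] 11.4 x 2/50/98%: [-119.7 -119.  -113.8]
jawplate 1331 [227. 203.] z0.0615 clamp [-140.4257   -0.7838] [59.3 14.5] 10.5 x 2/50/98%: [-147.4 -141.1 -134. ]
bar 2544 [320. 247.] z0.1680 clamp [-215.334    -0.7247] [55.6 15.3] 10.0 x 2/50/98%: [-222.3 -215.1 -207.9]
```

View pics/w4.png

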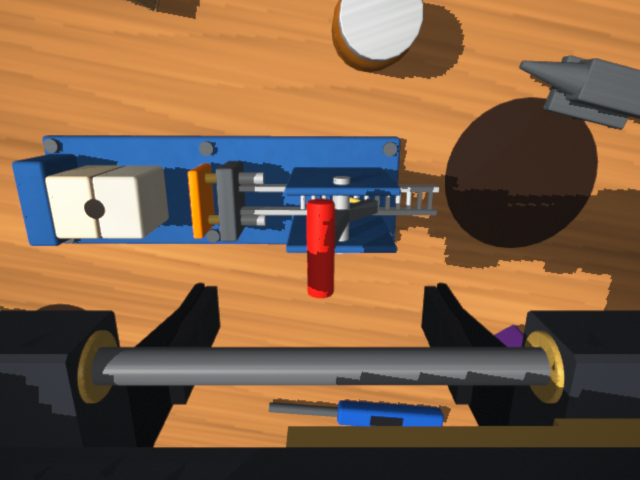

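The picture shows the red bar at (320,247), the pad at (200,201), the dark jaw plate at (228,203) and the mould at (105,205). I centre over the bar, lower the tool and grip it.

```bash
python3 -m handwheel '[[0.003,0,-0.02,0,0,0],[0.003,0,-0.04,0,0,0],[0.003,0,-0.06,0,0,0],[0.003,0,-0.075,0,0,0],[0.003,0,-0.082,0,0,0],[0.003,0,-0.082,0,0,0],[0.003,0,-0.082,0,0,0],[0.003,0,-0.082,0,0,0]]' && python3 -m handwheel '[[0,0,0,0,0,0],[0,0,0,0,0,0],[0,0,0,0,0,0],[0,0,0,0,0,0],[0,0,0,0,0,0],[0,0,0,0,0,0],[0,0,0,0,0,0],[0,0,0,0,0,0]]' -0.9
python3 - <<'E'
from look import *
s=bot.read_state(); p=s["position"]; print(p,cl(np.array(p[:2])*1000),s["force"])
look("wrist","pics/w5.png")
E
```

```text
time_s: 12.28
position: [0.6147, 0.0381, 0.1714]
tcp_rot: [[0.983, 0.181, 0.002], [0.181, -0.983, -0.0], [0.002, 0.001, -1.0]]
force: [0.5, -0.4, 0.8]
opening: 1.004
grasp_force: 0.0
time_s: 12.95
position: [0.6138, 0.0381, 0.1703]
tcp_rot: [[0.984, 0.181, -0.0], [0.181, -0.984, 0.0], [-0.0, -0.0, -1.0]]
force: [-1.4, 0.4, -1.5]
opening: 0.48
grasp_force: 0.0
[0.6138 0.0381 0.1703] [-215.3442   -0.3185] [-1.3568  0.4353 -1.4546]
jawtop none
mould 6937 [ 44. 247.] z0.0715 clamp [-48.6127  -0.6772] [49.9 56.6] 10.2 x 2/50/98%: [-75.8 -52.4 -25.6]
padtop 743 [165. 236.] z0.0572 clamp [-118.6733   -0.792 ] [55.6  6.4] 15.2 x 2/50/98%: [-119.7 -119.1 -115.5]
jawplate 2188 [198. 240.] z0.0615 clamp [-140.4522   -0.3723] [59.9 14.6] 10.6 x 2/50/98%: [-147.3 -141.2 -134.1]
bar 3594 [318. 301.] z0.1678 clamp [-215.2435  -10.805 ] [35.6 15.3] 10.1 x 2/50/98%: [-222.4 -215.2 -208. ]
```

```bash
python3 -m handwheel '[[0,0,-0.001,0,0,0],[0,0,-0.001,0,0,0],[0,0,-0.001,0,0,0],[0,0,-0.001,0,0,0],[0,0,-0.001,0,0,0],[0,0,-0.001,0,0,0],[0,0,-0.001,0,0,0],[0,0,-0.001,0,0,0]]' -0.9
```

```text
time_s: 13.67
position: [0.6139, 0.0376, 0.1694]
tcp_rot: [[0.983, 0.181, 0.0], [0.181, -0.983, -0.001], [-0.0, 0.001, -1.0]]
force: [-0.8, -3.2, 1.0]
opening: 0.182
grasp_force: 28.8
```

```bash
python3 -m handwheel '[[0.001,-0.006,0,0,0,0],[0.002,-0.012,0.001,0,0,0],[0.003,-0.018,0.001,0,0,0],[0.004,-0.024,0.001,0,0,0],[0.0055,-0.03,0,0,0,0],[0.0055,-0.03,0,0,0,0],[0.0055,-0.03,0,0,0,0],[0.0055,-0.03,0,0,0,0]]'
python3 - <<'E'
from look import *
s=bot.read_state(); p=s["position"]; print(p,cl(np.array(p[:2])*1000),s["force"])
look("wrist","pics/w6.png")
E
```

```text
time_s: 14.33
position: [0.6181, 0.0133, 0.1707]
tcp_rot: [[0.984, 0.178, -0.002], [0.178, -0.984, 0.01], [-0.0, -0.011, -1.0]]
force: [-4.6, 9.9, 9.6]
opening: 0.175
grasp_force: 30.9
[0.6181 0.0133 0.1707] [-240.547    -0.0401] [-4.5756  9.899   9.6424]
jawtop none
mould 3951 [ 25. 247.] z0.0714 clamp [-59.5963  -0.7044] [49.7 34.6] 9.6 x 2/50/98%: [-76.1 -63.8 -46.6]
padtop 936 [102. 236.] z0.0565 clamp [-102.2783   -0.6349] [55.6  6.9] 15.0 x 2/50/98%: [-103.6 -102.8 -100.3]
jawplate 2245 [134. 239.] z0.0615 clamp [-124.272    -0.2777] [60.1 14.8] 10.6 x 2/50/98%: [-131.2 -125.4 -117.8]
bar 3727 [320. 301.] z0.1685 clamp [-240.8959  -10.9994] [35.7 17.3] 13.2 x 2/50/98%: [-248.4 -241.1 -233.7]
```

```bash
python3 -m handwheel '[[-0.001,0.006,0,0,0,0],[-0.002,0.012,0.001,0,0,0],[-0.003,0.018,0.001,0,0,0],[-0.004,0.024,0.001,0,0,0],[-0.0055,0.03,0,0,0,0],[-0.0055,0.03,0,0,0,0],[-0.0055,0.03,0,0,0,0],[-0.0055,0.03,0,0,0,0]]' && python3 -m handwheel '[[0.001,-0.006,0,0,0,0],[0.002,-0.012,0.001,0,0,0],[0.003,-0.018,0.001,0,0,0],[0.004,-0.024,0.001,0,0,0],[0.0055,-0.03,0,0,0,0],[0.0055,-0.03,0,0,0,0],[0.0055,-0.03,0,0,0,0],[0.0055,-0.03,0,0,0,0]]'
python3 - <<'E'
from look import *
s=bot.read_state(); p=s["position"]; print(p,cl(np.array(p[:2])*1000),s["force"])
look("wrist","pics/w7.png")
E
```

```text
time_s: 15.05
position: [0.6144, 0.0365, 0.1703]
tcp_rot: [[0.983, 0.182, 0.001], [0.182, -0.983, -0.004], [0.001, 0.004, -1.0]]
force: [-2.1, -6.2, 6.4]
opening: 0.174
grasp_force: 31.0
time_s: 15.72
position: [0.6182, 0.0139, 0.1702]
tcp_rot: [[0.984, 0.178, -0.002], [0.178, -0.984, 0.011], [0.0, -0.011, -1.0]]
force: [-2.7, 9.2, 10.6]
opening: 0.172
grasp_force: 30.9
[0.6182 0.0139 0.1702] [-240.0051   -0.3084] [-2.6722  9.2479 10.6198]
jawtop none
mould 4004 [ 25. 248.] z0.0714 clamp [-59.7571  -0.4717] [50.5 35. ] 9.3 x 2/50/98%: [-76.1 -63.6 -46.1]
padtop 987 [ 89. 236.] z0.0564 clamp [-93.7275  -0.5701] [55.9  7. ] 15.1 x 2/50/98%: [-95.1 -94.3 -91.5]
jawplate 2244 [122. 240.] z0.0615 clamp [-115.5963   -0.6423] [59.5 15.4] 10.2 x 2/50/98%: [-122.7 -117.  -109.3]
bar 3681 [320. 301.] z0.1685 clamp [-240.6187  -11.1517] [35.3 16.9] 12.8 x 2/50/98%: [-247.9 -240.6 -233.1]
```

```bash
python3 -m handwheel '[[-0.001,0.006,0,0,0,0],[-0.002,0.012,0.001,0,0,0],[-0.003,0.018,0.001,0,0,0],[-0.004,0.024,0.001,0,0,0],[-0.0055,0.03,0,0,0,0],[-0.0055,0.03,0,0,0,0],[-0.0055,0.03,0,0,0,0],[-0.0055,0.03,0,0,0,0]]' && python3 -m handwheel '[[0.001,-0.006,0,0,0,0],[0.002,-0.012,0.001,0,0,0],[0.003,-0.018,0.001,0,0,0],[0.004,-0.024,0.001,0,0,0],[0.0055,-0.03,0,0,0,0],[0.0055,-0.03,0,0,0,0],[0.0055,-0.03,0,0,0,0],[0.0055,-0.03,0,0,0,0]]'
python3 - <<'E'
from look import *
s=bot.read_state(); p=s["position"]; print(p,cl(np.array(p[:2])*1000),s["force"])
look("wrist","pics/w8.png")
look("side","pics/s8.png")
E
```

```text
time_s: 16.43
position: [0.6147, 0.0364, 0.1699]
tcp_rot: [[0.983, 0.182, 0.002], [0.182, -0.983, -0.004], [0.001, 0.004, -1.0]]
force: [-1.4, -7.7, 5.9]
opening: 0.175
grasp_force: 30.9
time_s: 17.1
position: [0.6184, 0.0141, 0.17]
tcp_rot: [[0.984, 0.178, -0.002], [0.178, -0.984, 0.011], [0.0, -0.012, -1.0]]
force: [-4.2, 9.6, 9.5]
opening: 0.173
grasp_force: 30.8
[0.6184 0.0141 0.17  ] [-239.8299   -0.4853] [-4.2157  9.6487  9.4949]
jawtop none
mould 4008 [ 25. 248.] z0.0714 clamp [-59.1668  -0.5795] [49.8 35.4] 10.0 x 2/50/98%: [-76.1 -63.4 -46. ]
padtop 1021 [ 76. 237.] z0.0563 clamp [-85.2127  -0.7021] [55.5  5.4] 13.8 x 2/50/98%: [-86.5 -85.6 -83.6]
jawplate 2281 [108. 241.] z0.0614 clamp [-106.9916   -0.2824] [60.2 15.2] 9.9 x 2/50/98%: [-114.2 -108.4 -100.8]
bar 3668 [320. 302.] z0.1686 clamp [-240.5024  -11.0713] [35.2 16.7] 10.8 x 2/50/98%: [-247.7 -240.4 -233. ]
jawtop 463 [326. 355.] z0.0626 clamp [15.4472  0.5334] [68.2 26.4] 12.1 x 2/50/98%: [ 3.3 18.3 27.4]
mould 742 [318. 331.] z0.0729 clamp [-38.3168   0.5937] [50.7 73.8] 10.4 x 2/50/98%: [-71.2 -32.7  -4. ]
padtop 14 [299. 323.] z0.0591 clamp [-79.0516 -25.411 ] [8.6 2. ] 87.2 x 2/50/98%: [-82.9 -77.1 -74.9]
jawplate 198 [309. 311.] z0.0625 clamp [-103.8967   -0.0344] [59.4 17.4] 12.0 x 2/50/98%: [-111.2 -100.9  -95.8]
bar 29 [284. 233.] z0.1633 clamp [-233.5335  -20.7813] [ 8.4 17.5] 75.8 x 2/50/98%: [-239.7 -233.2 -229.7]
```

```bash
python3 -m handwheel '[[-0.001,0.006,0,0,0,0],[-0.002,0.012,0.001,0,0,0],[-0.003,0.018,0.001,0,0,0],[-0.004,0.024,0.001,0,0,0],[-0.0055,0.03,0,0,0,0],[-0.0055,0.03,0,0,0,0],[-0.0055,0.03,0,0,0,0],[-0.0055,0.03,0,0,0,0]]' && python3 -m handwheel '[[0.001,-0.005,0,0,0,0],[0.002,-0.01,0.001,0,0,0],[0.003,-0.015,0.001,0,0,0],[0.004,-0.02,0.001,0,0,0],[0.0045,-0.025,0,0,0,0],[0.0055,-0.03,0,0,0,0],[0.0055,-0.03,0,0,0,0],[0.0055,-0.03,0,0,0,0]]'
python3 - <<'E'
from look import *
s=bot.read_state(); p=s["position"]; print(p,cl(np.array(p[:2])*1000),s["force"])
look("wrist","pics/w9.png")
look("side","pics/s9.png")
E
```

```text
time_s: 17.87
position: [0.6148, 0.0364, 0.1698]
tcp_rot: [[0.983, 0.182, 0.002], [0.182, -0.983, -0.004], [0.001, 0.004, -1.0]]
force: [-1.2, -7.5, 4.7]
opening: 0.179
grasp_force: 30.9
time_s: 18.53
position: [0.6185, 0.0144, 0.1697]
tcp_rot: [[0.984, 0.177, -0.001], [0.177, -0.984, 0.012], [0.001, -0.012, -1.0]]
force: [-1.9, 11.2, 7.8]
opening: 0.177
grasp_force: 30.3
[0.6185 0.0144 0.1697] [-239.512    -0.7149] [-1.9019 11.1798  7.7928]
jawtop none
mould 3372 [ 21. 250.] z0.0714 clamp [-56.9128  -0.4829] [50.3 29.7] 8.1 x 2/50/98%: [-70.6 -60.6 -45.2]
padtop 1671 [ 61. 240.] z0.0592 clamp [-74.5866  -0.4063] [55.8 10.5] 11.2 x 2/50/98%: [-79.  -77.7 -71.4]
jawplate 2277 [ 95. 241.] z0.0614 clamp [-98.8258  -0.6555] [59.8 15.2] 10.0 x 2/50/98%: [-105.7 -100.1  -92.3]
bar 3635 [320. 302.] z0.1687 clamp [-240.2791  -11.5187] [34.5 16.6] 11.1 x 2/50/98%: [-247.4 -240.1 -232.7]
jawtop 458 [326. 355.] z0.0628 clamp [15.537   1.0253] [68.7 25.8] 11.0 x 2/50/98%: [ 3.8 18.2 27.2]
mould 757 [319. 333.] z0.0729 clamp [-33.1561   0.4644] [50.5 74.1] 10.6 x 2/50/98%: [-65.9 -27.    1.9]
padtop 10 [300. 326.] z0.0583 clamp [-70.9123 -25.3727] [8.2 1.9] 87.4 x 2/50/98%: [-75.  -69.3 -66.9]
jawplate 205 [310. 314.] z0.0623 clamp [-96.446    0.1297] [59.6 17.5] 8.6 x 2/50/98%: [-103.   -92.8  -88.1]
bar 26 [284. 233.] z0.1635 clamp [-235.5814  -20.3057] [15.  10.9] 14.4 x 2/50/98%: [-240.2 -232.  -229.7]
```

```bash
python3 -m handwheel '[[-0.001,0.006,0,0,0,0],[-0.002,0.012,0.001,0,0,0],[-0.003,0.018,0.001,0,0,0],[-0.004,0.024,0.001,0,0,0],[-0.0055,0.03,0,0,0,0],[-0.0055,0.03,0,0,0,0],[-0.0055,0.03,0,0,0,0],[-0.0055,0.03,0,0,0,0]]' && python3 -m handwheel '[[0.001,-0.005,0,0,0,0],[0.002,-0.01,0.001,0,0,0],[0.003,-0.015,0.001,0,0,0],[0.004,-0.02,0.001,0,0,0],[0.0045,-0.025,0,0,0,0],[0.005,-0.028,0,0,0,0],[0.005,-0.028,0,0,0,0],[0.005,-0.028,0,0,0,0]]'
python3 - <<'E'
from look import *
s=bot.read_state(); p=s["position"]; print(p,cl(np.array(p[:2])*1000),s["force"])
look("wrist","pics/w10.png")
look("side","pics/s10.png")
E
```

```text
time_s: 19.3
position: [0.6149, 0.0364, 0.1698]
tcp_rot: [[0.983, 0.182, 0.002], [0.182, -0.983, -0.004], [0.002, 0.004, -1.0]]
force: [-0.4, -6.3, 3.8]
opening: 0.179
grasp_force: 30.8
time_s: 19.97
position: [0.6182, 0.0166, 0.1702]
tcp_rot: [[0.984, 0.178, -0.001], [0.178, -0.984, 0.012], [0.002, -0.012, -1.0]]
force: [-2.1, 12.5, 11.5]
opening: 0.171
grasp_force: 30.0
[0.6182 0.0166 0.1702] [-237.2653   -0.7854] [-2.1301 12.5134 11.4746]
jawtop none
mould 3697 [ 23. 249.] z0.0714 clamp [-55.0702  -0.4128] [50.2 32.8] 9.8 x 2/50/98%: [-70.6 -59.2 -42.6]
padtop 1639 [ 65. 241.] z0.0593 clamp [-75.0785  -0.3165] [56.2  9.8] 11.7 x 2/50/98%: [-79.  -77.7 -71.4]
jawplate 2275 [ 90. 241.] z0.0614 clamp [-93.1193  -0.5795] [59.6 15.5] 9.2 x 2/50/98%: [-99.9 -94.3 -86.6]
bar 3597 [320. 302.] z0.1689 clamp [-236.9695  -11.2083] [34.8 16.9] 11.1 x 2/50/98%: [-245.1 -237.9 -230.5]
jawtop 466 [326. 355.] z0.0627 clamp [15.2325  0.471 ] [68.3 27.1] 9.8 x 2/50/98%: [ 3.6 18.5 27.7]
mould 747 [319. 333.] z0.0729 clamp [-32.5299   0.5533] [50.6 72. ] 10.6 x 2/50/98%: [-65.3 -27.7   1.6]
padtop 12 [300. 326.] z0.0567 clamp [-69.2579 -25.7765] [4.2 1.9] 87.4 x 2/50/98%: [-71.1 -69.3 -67.1]
jawplate 208 [311. 315.] z0.0624 clamp [-89.4153   0.7771] [60.1 21.4] 16.6 x 2/50/98%: [-97.6 -87.8 -82. ]
bar 27 [284. 233.] z0.1644 clamp [-231.022   -23.1714] [11.1 18.4] 60.6 x 2/50/98%: [-239.5 -230.  -226.7]
```

```bash
python3 -m handwheel '[[0,-0.001,0,0,0,0],[0,-0.002,0,0,0,0],[0.001,-0.003,0,0,0,0],[0.001,-0.004,0,0,0,0],[0.001,-0.004,0,0,0,0],[0.001,-0.004,0,0,0,0],[0.001,-0.004,0,0,0,0],[0.001,-0.004,0,0,0,0]]'
python3 - <<'E'
from look import *
s=bot.read_state(); p=s["position"]; print(p,cl(np.array(p[:2])*1000),s["force"])
look("wrist","pics/w11.png")
look("side","pics/s11.png")
E
```

```text
time_s: 20.73
position: [0.6185, 0.0148, 0.1701]
tcp_rot: [[0.984, 0.177, -0.002], [0.177, -0.984, 0.016], [0.001, -0.016, -1.0]]
force: [-3.1, 17.3, 11.0]
opening: 0.172
grasp_force: 30.2
[0.6185 0.0148 0.1701] [-239.1759   -0.7609] [-3.0699 17.3269 10.977 ]
jawtop none
mould 3518 [ 22. 249.] z0.0714 clamp [-56.3405  -0.689 ] [49.7 30.8] 9.2 x 2/50/98%: [-70.7 -59.9 -44.2]
padtop 1556 [ 63. 240.] z0.0594 clamp [-75.3112  -0.4773] [55.7 10.3] 11.5 x 2/50/98%: [-79.  -77.5 -71.3]
jawplate 2276 [ 87. 241.] z0.0614 clamp [-92.1621  -0.3478] [60.  14.7] 10.2 x 2/50/98%: [-99.1 -93.5 -85.7]
bar 3629 [320. 302.] z0.1687 clamp [-238.7582  -10.9832] [35.6 17.1] 11.2 x 2/50/98%: [-247.  -239.7 -232.3]
jawtop 457 [326. 355.] z0.0628 clamp [15.1521  0.5873] [68.3 26.3] 9.3 x 2/50/98%: [ 3.6 17.8 27.1]
mould 755 [319. 333.] z0.0729 clamp [-32.8609   0.4105] [50.9 73.5] 10.8 x 2/50/98%: [-65.2 -27.2   2.1]
padtop 13 [301. 326.] z0.0582 clamp [-70.4205 -25.4625] [6.4 2. ] 87.5 x 2/50/98%: [-73.4 -70.5 -67.3]
jawplate 207 [311. 316.] z0.0625 clamp [-87.8148   0.0781] [59.1 22.1] 14.6 x 2/50/98%: [-96.9 -86.8 -81.3]
bar 30 [284. 233.] z0.1639 clamp [-230.9947  -22.4649] [12.5 17.2] 71.3 x 2/50/98%: [-239.7 -232.6 -226.8]
```

View pics/w11.png

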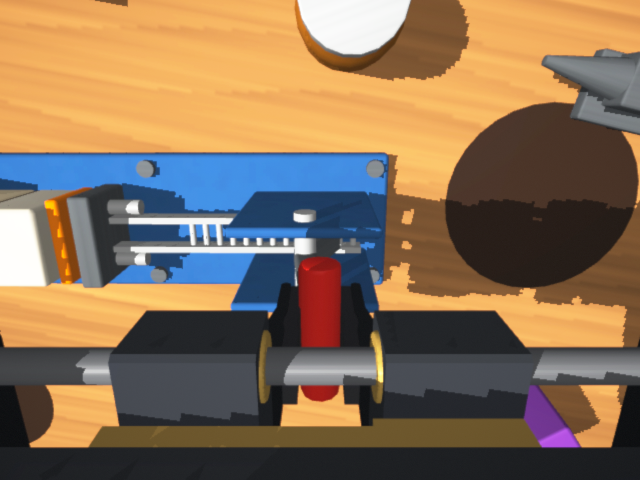

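The bar at (320,330) is held, and the pad at (62,240) is against the mould and pushed back about 7 mm. I'll pull a touch further, let it settle and check again.

```bash
python3 -m handwheel '[[0,-0.001,0,0,0,0],[0,-0.002,0,0,0,0],[0,-0.002,0,0,0,0],[0,-0.002,0,0,0,0],[0,-0.002,0,0,0,0],[0,-0.002,0,0,0,0],[0,-0.002,0,0,0,0],[0,-0.002,0,0,0,0]]' && python3 -m handwheel '[[0,0,0,0,0,0],[0,0,0,0,0,0],[0,0,0,0,0,0],[0,0,0,0,0,0],[0,0,0,0,0,0],[0,0,0,0,0,0],[0,0,0,0,0,0],[0,0,0,0,0,0]]'
python3 - <<'E'
from look import *
s=bot.read_state(); p=s["position"]; print(p,cl(np.array(p[:2])*1000),s["force"])
look("wrist","pics/w12.png")
E
```

```text
time_s: 21.5
position: [0.6187, 0.0137, 0.17]
tcp_rot: [[0.984, 0.177, -0.002], [0.177, -0.984, 0.018], [0.001, -0.018, -1.0]]
force: [-0.8, 19.6, 10.6]
opening: 0.171
grasp_force: 30.3
time_s: 22.17
position: [0.6187, 0.0137, 0.17]
tcp_rot: [[0.984, 0.177, -0.002], [0.177, -0.984, 0.018], [0.001, -0.018, -1.0]]
force: [-2.1, 19.6, 10.2]
opening: 0.179
grasp_force: 30.3
[0.6187 0.0137 0.17  ] [-240.2243   -0.7291] [-2.1046 19.5932 10.1851]
jawtop none
mould 3409 [ 22. 249.] z0.0714 clamp [-56.1258  -0.6266] [50.  30.6] 9.7 x 2/50/98%: [-70.7 -60.1 -44.6]
padtop 1473 [ 61. 240.] z0.0596 clamp [-74.8373  -0.6655] [55.5 10.1] 11.5 x 2/50/98%: [-79.  -77.4 -71.4]
jawplate 2287 [ 85. 241.] z0.0614 clamp [-91.6523  -0.3392] [59.9 15.1] 10.1 x 2/50/98%: [-98.5 -92.9 -85.1]
bar 3628 [320. 302.] z0.1686 clamp [-239.7513  -11.4118] [34.8 17.2] 11.2 x 2/50/98%: [-248.  -240.7 -233.3]
```

The pad is pushed back about 7.5 mm, nothing is drifting, the mould is against the fixed jaw and the bar is held. I'll hand it in.

```bash
python3 -c "
from rig import bot
print(bot.hand_in())"
```

```text
the job is handed in; nothing more can be done
None
```

I handed the job in at about 22 s, with the mould upright against the fixed jaw, the pad pushed back about 7.5 mm by camera estimate, and the trigger bar still held pulled; the hand-in returned no verdict.

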